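Square the loaf mold into the corner of the pouring jig

ROBOT

A 7-joint arm with a two-finger parallel gripper is mounted at the origin on the work surface. World frame = base frame: x ahead of the robot, y to its left, z up, the work surface at z = 0. Lengths are in mm, angles in rad, forces in N, time in s.
With the tool pointing down it reaches from about 400 to 875 mm from the base axis. Payload 6.5 kg.
Tool frame: the origin (TCP) lies between the finger pads; the fingertips stand 19 mm ahead of it and the grasp point (between the pads) is the TCP; z points along the fingers, y is the line along which they close (so a half turn about z gives the same grasp; the last joint's range is limited). The gripper opens to 88 mm and grips with 3 to 60 N. Pads are 18 mm wide; open, the fingers measure 123 mm over their backs; the gripper's body (75 mm by 187 mm) begins 45 mm behind the grasp point.
Start: joints at [-1.404, 0.536, -0.004, 1.538, 0.003, 1.067, -0.071], TCP at [149.952, 632.459, 257.716] pointing down, gripper open.
Joint ranges: [-2.7, 2.7], [-0.37, 2.16], [-1.27, 1.26], [0.24, 2.4], [-1.31, 4.45], [0.19, 1.91], [-2.76, 2.76]. Speed limits (rad/s): [2.39, 2.39, 3.14, 3.14, 3.14, 3.14, 3.14].

INTERFACE

Orientations are given as [roll, pitch, yaw] about the fixed x, y, z axes, in that order (R = Rz(yaw) Ry(pitch) Rx(roll)).
In Python, from cell import r gives the robot as it stands.
- The arm moves only by the tool arm_command, never from a script. Its argument "rows" is a list of rows, each a list of 7 numbers: the closure, from -1 (fully open) to 1 (shut), then the shift along the tool's x, y, z in cm, then the turn, a rotation vector about the tool's x, y, z in degrees. In form: [[gripper, tx, ty, tz, rx, ry, rz], ...]. A call has 1 to 5 rows; each row shifts and turns the commanded pose from where the row before left it, along the tool's axes as they then stand; what a row does not reach is not made up. A row lasts 1/8 s, in which the tool goes at most 62.5 mm and 10.7 degrees, less where a joint would pass 70% of its speed; a pose out of reach is approached as far as the arm can. A call is refused whole if a number of a shift passes 6.25 or a number of a turn 10.7, either way. A call with a gripper value outside its range is refused whole. The fingers move at their own pace and stop on an object; "newtons" is the grip in N (left out, the last holds). Time passes only in rows, so rows that do not move let the fingers close. It gives the time, the measured TCP pose, the force, the opening and the grip force at its end, in the units of the state.
- r.observe(): the state, without advancing time (a new reading comes with each control period).
- r.read_camera(name): name is "side" or "top"; returns a dict with "frame" (384x512x3 uint8, blue, green, red), "K" (3x3 intrinsics, pixels), "position" and "rotation" of the camera in the world. Camera axes: x right, y down, z forward; pixel columns grow to the right and rows downward; lengths in mm; the calibration is good to about 2 mm. A picture is of the moment at which its call begins. There is no depth.
- r.finish_job(): hands the job in; it is judged then, once.
Trained networks look in a picture, given as the dict that the camera call returned (one of the last four; its "shot" number tells which), for a name from the list of things; names that differ only in an ending like _2 or _b are one class to them, and where a whole thing is asked for, a point or a joint stands for the part that bears it (a point fixed in the world has none). Each returns a list of dicts, best first, with "confidence" (0 to 1); they miss things now and then, are a little off and sometimes report something else, mostly with a low value. They report only what shows in the picture. A call takes as long as a camera call. They do not tell look-alikes from the thing itself.
- r.find_in(picture, name): "xyz" ([x, y, z] in mm, in the coordinates of the camera as it stood for that picture, good to about 4 mm: the middle of the surface that is visible of it).
The state is a dict: "clock": time; "joints": joint angles; "qd": joint speeds; "effort": joint torques, N m; "position": TCP position; "tool_rot": TCP orientation; "contact_force": force on the tool from outside, world axes, zero at the start; "wrist_torque": the same for the moment, N m; "opening": opening from 0.0 (shut) to 1.0 (fully open); "grasp_force": force on a finger pad.
Only numpy, scipy, OpenCV 4.12 (cv2) and the standard library are available. Lean on these libraries where they do the work, as an engineer would, in place of code of your own. Each camera call takes 0.05 s, during which the arm holds its last target. There are 200 camera calls.

TASK

Get the wooden loaf mold ready for pouring: push it along the counter until its long side lies flat against the fence and its end is right up against the square stop block (not the round peg). Push only on the outside of its bare wooden walls - do not lift or tip it, and keep the fingers off the green liner and the steel clips. Leave the other things on the counter where they are.

Things in the scene. Friction and masses are not known exactly. Their poses are not given: they have to be found in the camera images.
- mold: the wooden loaf mold, an open box 90 mm (its x) by 190 mm (its y, the long way) by 70 mm tall, walls 10 mm, loose on the counter, about 0.7 kg with liner and clips; slides at up to about 10 N. Origin: centre of its underside. It starts between stop block and peg, 40 to 90 mm short of the fence and within 0.3 rad of parallel to it
- liner: green silicone liner inside the mold (edge 4 mm above the walls) with four steel U-shaped spring clips astride the long walls, 74 mm either side of their middle, 18 mm wide, covering the outside above 47 mm height, sticking out 4 mm, top at 76 mm. The middle 120 mm of each long wall and both end walls are bare wood outside. Same origin and axes as the mold
- fence: straight wooden fence fixed to the counter, 24 mm thick (its x), 460 mm long (its y), 30 mm tall. Origin: centre of its underside. Its x axis points away from the robot; the face the mold must lie against is at x = -12 mm, towards the robot
- stop: square stop block, a wooden bar fixed to the counter, standing square against the robot-side face of the fence near one end (left or right varies), 90 mm long (its x, across the fence), 24 mm thick (its y, along the fence), 30 mm tall. Origin: centre of its underside, 200 mm along the fence from the fence's middle
- peg: round wooden peg fixed to the counter, 24 mm in diameter, 30 mm tall, near the other end of the fence, 200 mm from the fence's middle and 57 mm on the robot side of the fence's middle line; not the stop to use. Origin: centre of its underside
- bowl: heat-resistant clear glass bowl, 170 mm across the rim, 75 mm tall, standing on the counter; leave alone. Origin: centre of its underside.
- funnel: white plastic funnel standing mouth down, 90 mm across, 85 mm tall; leave alone. Origin: centre of its underside.
- paddle: flat beech stirring paddle lying on the counter behind the fence, 260 mm long along its own x, blade (at +x) 50 mm wide, 10 mm thick; origin on its axis, 140 mm from the handle end; leave alone. Origin: underside.
- stamp: turned dark wooden soap stamp standing upright, 48 mm across, 76 mm tall; leave alone. Origin: centre of its underside.
- oil: small amber glass bottle, 36 mm across, 85 mm tall; leave alone. Origin: centre of its underside.
- soap: cream soap bar lying flat, 55 x 80 x 26 mm; leave alone. Origin: centre of its underside.
- beaker: clear plastic beaker, 70 mm across, 85 mm tall; leave alone. Origin: centre of its underside.
Not all that is in view belongs to the job. Of the things that look like the stop, take the one that is farthest to the robot's left at the start.

How it is judged:
By the outcome, as a careful person would: the job done as asked, in the order asked, and still so for the second after the job is handed in, with the robot touching nothing.
It also fails if it takes over 58 s, if anything falls off the work surface, if the arm or the gripper's body presses on something with over 40 N, if the wrist force passes 120 N, or if a joint passes its speed limit or range.

## Working session

There is one attempt and no reset: what is moved stays moved. The work goes in short steps, Python scripts to look and compute and a tool call to move; the robot and the scene stay as the last step left them, time stands still between calls to the robot, and variables do not carry over. Pictures are saved under pics/ and viewed, at most 10 in all, crops included, and the job is handed in when it is done.

Besides the shell and the picture viewer there is one more tool, called after "Emit:" as name([rows], argument=value, ...), one row to a line, values as JSON. arm_command: Moves the arm, as the interface text tells. Its arguments: {"type":"object","properties":{"rows":{"type":"array"},"newtons":{"type":"number"}},"required":["rows"]}

```bash
mkdir -p pics
cat > h.py <<'E'
import numpy as np, cv2
from cell import r
def world(p,c): return np.array(p['rotation'])@np.array(c)+np.array(p['position'])
def ray(p,u,v,z):
    d=np.array(p['rotation'])@np.linalg.inv(p['K'])@np.array([u,v,1.]);o=np.array(p['position'])
    return o+d*(z-o[2])/d[2]
def proj(p,X):
    c=np.array(p['rotation']).T@(np.array(X)-np.array(p['position']));q=np.array(p['K'])@c;return q[:2]/q[2]
E
python3 - <<'E'
from h import *
s=r.observe();print({k:np.round(v,3) for k,v in s.items()})
for n in ['top','side']:
    p=r.read_camera(n);cv2.imwrite(f'pics/{n}0.png',p['frame'])
    print(n,np.round(p['position']),np.round(p['rotation'],2).tolist(),np.round(p['K']).tolist())
    for t in ['mold','liner','fence','stop','peg','bowl','funnel','soap','stamp','oil','beaker','paddle']:
        for d in r.find_in(p,t):
            if d['confidence']>.2: w=world(p,d['xyz']);print(t,round(d['confidence'],2),np.round(w),np.round(proj(p,w)))
E
```

```text
{'clock': np.float64(0.0), 'joints': array([-1.404,  0.537, -0.004,  1.539,  0.003,  1.067, -0.071]), 'qd': array([-0.001, -0.001,  0.001, -0.001, -0.   , -0.001,  0.001]), 'effort': array([-0.0000e+00, -5.7098e+01,  9.9100e-01, -2.5161e+01, -5.6000e-02,
        1.8000e-02,  0.0000e+00]), 'position': array([149.816, 631.905, 256.855]), 'tool_rot': array([-3.14 ,  0.   ,  2.909]), 'contact_force': array([-0.094, -0.125,  0.654]), 'wrist_torque': array([0.009, 0.018, 0.01 ]), 'grasp_force': np.float64(0.0), 'opening': np.float64(0.999)}
top [ 324.   23. 1292.] [-2.94, -0.01, -1.56] [[378.0, 0.0, 249.0], [0.0, 378.0, 200.0], [0.0, 0.0, 1.0]]Traceback (most recent call last):
  File "<stdin>", line 8, in <module>
  File "h.py", line 8, in proj
    c=np.array(p['rotation']).T@(np.array(X)-np.array(p['position']));q=np.array(p['K'])@c;return q[:2]/q[2]
                                                                        ~~~~~~~~~~~~~~~~^~
ValueError: matmul: Input operand 1 does not have enough dimensions (has 0, gufunc core with signature (n?,k),(k,m?)->(n?,m?) requires 1)
```

View pics/top0.png

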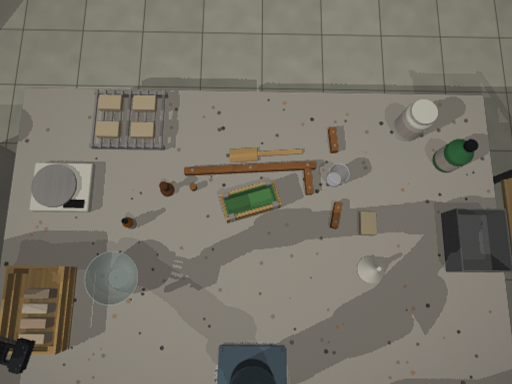

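The top view shows the fence as the long bar (185..316, ~168). The mold is at (250,200), tilted, and the peg is at (194,187). Three bars could be taken for the stop: (309,178), (333,140) and (336,215). The leftmost, (309,178), stands square against the fence, so I choose that one.

```bash
cat > h.py <<'E'
import numpy as np, cv2
from scipy.spatial.transform import Rotation as Ro
from cell import r
def RR(p): return Ro.from_euler('xyz',p['rotation']).as_matrix()
def world(p,c): return RR(p)@np.array(c)+np.array(p['position'])
def ray(p,u,v,z):
    d=RR(p)@np.linalg.inv(p['K'])@np.array([u,v,1.]);o=np.array(p['position'])
    return o+d*(z-o[2])/d[2]
def proj(p,X):
    c=RR(p).T@(np.array(X)-np.array(p['position']));q=np.array(p['K'])@c;return q[:2]/q[2]
E
python3 - <<'E'
from h import *
for n in ['top','side']:
    p=r.read_camera(n);cv2.imwrite(f'pics/{n}1.png',p['frame'])
    print(n,np.round(p['position']),np.round(p['rotation'],2).tolist(),np.round(p['K']).tolist())
    if n=='top': cv2.imwrite('pics/crop1.png',cv2.resize(p['frame'][120:250,170:360],None,fx=4,fy=4,interpolation=cv2.INTER_CUBIC))
    for t in ['mold','liner','fence','stop','peg','bowl','funnel','soap','stamp','oil','beaker','paddle']:
        for d in r.find_in(p,t):
            if d['confidence']>.2: w=world(p,d['xyz']);print(t,round(d['confidence'],2),np.round(w),np.round(proj(p,w)))
E
```

```text
top [ 324.   23. 1292.] [-2.94, -0.01, -1.56] [[378.0, 0.0, 249.0], [0.0, 378.0, 200.0], [0.0, 0.0, 1.0]]
mold 0.79 [579.   9.  34.] [251. 200.]
liner 0.83 [586.   9.  13.] [251. 199.]
fence 0.96 [694.  19.  32.] [248. 167.]
fence 0.35 [ 647. -189.   32.] [308. 181.]
stop 0.78 [ 533. -282.   28.] [336. 215.]
stop 0.75 [ 650. -188.   33.] [308. 181.]
stop 0.65 [ 801. -276.   37.] [332. 139.]
stop 0.29 [754.   5.  12.] [252. 153.]
bowl 0.82 [313. 463.  33.] [110. 278.]
funnel 0.68 [ 359. -388.   24.] [369. 267.]
funnel 0.66 [624. 207.  34.] [193. 186.]
soap 0.88 [ 506. -384.   30.] [367. 223.]
stamp 0.43 [611. 291.  24.] [168. 190.]
oil 0.48 [585.  11.  15.] [250. 199.]
beaker 0.93 [ 676. -289.   47.] [338. 173.]
paddle 0.69 [755.   6.  12.] [252. 153.]
side [ 165. 1135. 1116.] [-2.32, 0.01, -2.82] [[461.0, 0.0, 262.0], [0.0, 461.0, 192.0], [0.0, 0.0, 1.0]]
mold 0.56 [576.  20.  48.] [253. 184.]
liner 0.56 [587. -36.  33.] [256. 177.]
liner 0.28 [491. 424.  49.] [234. 281.]
fence 0.82 [697.  65.  33.] [216. 188.]
fence 0.73 [577.  21.  48.] [253. 184.]
fence 0.45 [ 654. -179.   30.] [251. 150.]
stop 0.63 [ 532. -270.   28.] [289. 143.]
stop 0.62 [ 655. -180.   28.] [251. 150.]
stop 0.48 [ 801. -273.   27.] [225. 130.]
peg 0.54 [625. 217.  32.] [219. 223.]
bowl 0.79 [320. 423.  37.] [293. 300.]
funnel 0.63 [ 347. -379.   24.] [341. 137.]
funnel 0.55 [490. 424.  49.] [235. 282.]
soap 0.54 [ 506. -370.   28.] [302. 130.]
stamp 0.72 [615. 309.  25.] [210. 247.]
oil 0.8 [490. 427.  51.] [234. 282.]
beaker 0.64 [ 660. -263.   60.] [257. 131.]
paddle 0.71 [753.  14.   9.] [208. 181.]
```

View pics/crop1.png

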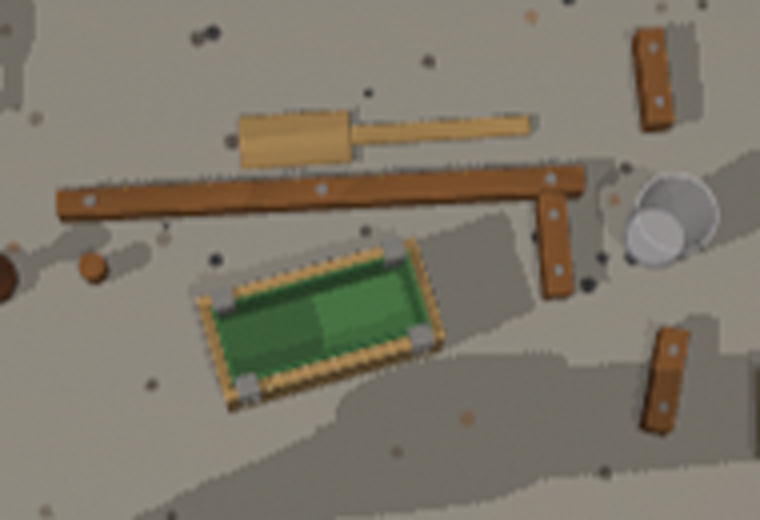

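View pics/side1.png

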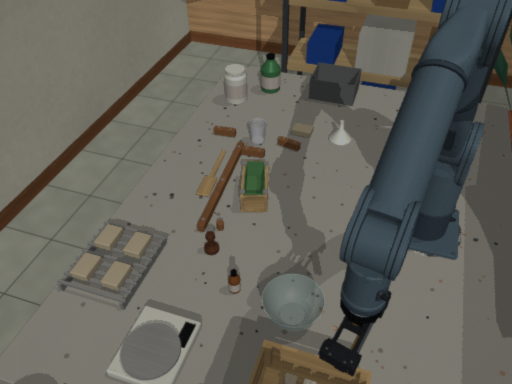

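The crop confirms the choice: the bar at crop (555,245) stands against the right end of the fence. The mold is tilted about 0.2 rad, with its left end nearer the robot, and the clips are at its corners. The side view shows the arm parked over the bowl and oil, with the mold area clear.

```bash
cat >> h.py <<'E'
def c2p(u,v): return 170+(u+.5)/4-.5,120+(v+.5)/4-.5
def plan(goal,z=None):
    "goal: xyz mm, rpy -> shift in tool axes cm & rotvec deg from the present pose"
    s=r.observe();R=Ro.from_euler('xyz',s['tool_rot'])
    d=R.inv().apply(np.array(goal[:3])-s['position'])/10
    print('tool',np.round(s['position'],1),np.round(s['tool_rot'],3),'shift cm',np.round(d,2),'turn deg',np.round((R.inv()*Ro.from_euler('xyz',goal[3:])).as_rotvec(degrees=True),1),'F',np.round(s['contact_force'],1),'t',round(float(s['clock']),2))
E
python3 - <<'E'
from h import *
from scipy.optimize import least_squares
p=r.read_camera('top')
A=ray(p,*c2p(57,218),30);B=ray(p,*c2p(584,191),30);print('fence front',A,B,'ang',np.arctan2(-(B-A)[0],-(B-A)[1]),np.linalg.norm(A-B))
A=ray(p,*c2p(57,190),30);B=ray(p,*c2p(584,166),30);print('fence back',A,B)
for n,c in dict(stopFL=(542,298),stopFR=(573,297),stopTL=(538,195),peg=(93,268)).items(): print(n,ray(p,*c2p(*c),30))
ob=[(195,297),(411,238),(443,343),(230,402)]
L=[(45,95),(45,-95),(-45,-95),(-45,95)]
def f(q):
    c,s=np.cos(q[2]),np.sin(q[2])
    return np.concatenate([proj(p,[q[0]+c*a-s*b,q[1]+s*a+c*b,70])-c2p(*o) for (a,b),o in zip(L,ob)])
o=least_squares(f,[580,9,0.]);print('mold',o.x,'res px',np.round(o.fun,1))
c,s=np.cos(o.x[2]),np.sin(o.x[2])
for a,b in L: print(np.round([o.x[0]+c*a-s*b,o.x[1]+s*a+c*b]))
plan([450,10,200,np.pi,0,np.pi])
E
```

```text
fence front [666.77075242 240.11866563  30.        ] [ 698.24890643 -215.74564946   30.        ] ang -0.0689421502283471 456.9498308938659
fence back [691.83362291 241.3029836   30.        ] [ 720.89203971 -216.24188726   30.        ]
stopFL [ 602.50906533 -177.63868611   30.        ]
stopFR [ 603.79069354 -204.24135403   30.        ]
stopTL [ 694.00130017 -175.6614559    30.        ]
peg [622.96089338 207.2377514   30.        ]
mold [5.72755057e+02 1.23280870e+01 2.94421550e-01] res px [-0.1  0.6  0.9 -0.   0.8 -0.8 -1.6  0.2]
[588. 116.]
[643. -66.]
[557. -92.]
[502.  90.]
tool [149.9 632.5 257.7] [ 3.142 -0.     2.909] shift cm [-43.55 -53.65   5.77] turn deg [  0.   -0.  -13.3] F [-0.1  0.6  0.2] t 1.45
```

Emit:
arm_command([
  [-0.3, 0, 0, 0, 0, 0, -8.5],
  [-0.3, 0, 0, 0, 0, 0, -8.6],
  [-0.3, -4, -4.5, 0, 0, 0, 0],
  [-0.3, -4, -4.5, 0, 0, 0, 0],
  [-0.3, -4, -4.5, 0, 0, 0, 0],
])

```text
clock: 2.08
position: [279.9, 504.3, 257.9]
tool_rot: [3.141, 0.0, -3.076]
contact_force: [-0.3, 0.6, -0.0]
opening: 0.649
grasp_force: 0.0
```

Emit:
arm_command([
  [-0.3, -4, -4.5, 0, 0, 0, 0],
  [-0.3, -4, -4.5, 0, 0, 0, 0],
  [-0.3, -4, -4.5, 0, 0, 0, 0],
  [-0.3, 0, -6, 0, 0, 0, 0],
  [-0.3, 0, -6, 0, 0, 0, 0],
])

```text
clock: 2.7
position: [415.6, 257.1, 257.8]
tool_rot: [3.141, 0.001, -3.077]
contact_force: [1.1, 0.6, 0.9]
opening: 0.65
grasp_force: 0.0
```

Emit:
arm_command([
  [-0.3, 0, -6, 0, 0, 0, 0],
  [-0.3, 0, -6, 0, 0, 0, 0],
  [-0.3, 0, -6, 0, 0, 0, 0],
  [-0.3, 0, -4, 0, 0, 0, 0],
  [-0.3, 0, 0, 0, 0, 0, 0],
])

```text
clock: 3.32
position: [429.6, 36.6, 258.0]
tool_rot: [-3.141, 0.001, -3.082]
contact_force: [0.2, 0.3, 0.4]
opening: 0.648
grasp_force: 0.0
```

```bash
python3 -c "
from h import *
plan([463,-2,150,np.pi,0,np.pi+.066]);print(r.observe()['joints'].round(2),r.observe()['opening'])"
```

```text
tool [429.6  36.6 258. ] [-3.141e+00  1.000e-03 -3.082e+00] shift cm [-3.1  -4.05 10.81] turn deg [-0.   0.  -0.4] F [0.2 0.3 0.4] t 3.33
[-0.37  0.16  0.19  2.1  -0.04  0.89  1.48] 0.6481411655560805
```

Emit:
arm_command([
  [-0.3, -3.1, -4.0, 3, 0, 0, 0],
  [-0.3, 0, 0, 6, 0, 0, 0],
  [-0.3, 0, 0, 6, 0, 0, 0],
  [-0.3, 0, 0, 6, 0, 0, 0],
  [-0.3, 0, 0, 0, 0, -10, 0],
])

```text
clock: 3.95
position: [459.7, 14.1, 40.9]
tool_rot: [3.106, 0.063, -3.068]
contact_force: [0.6, 1.6, -0.1]
opening: 0.653
grasp_force: 0.0
```

Run:
```python
from h import *
plan([463,-2,32,np.pi,0.1745,np.pi+.066]);p=r.read_camera('side');cv2.imwrite('pics/s2.png',cv2.resize(p['frame'][120:280,180:380],None,fx=4,fy=4));plan([463,-2,32,np.pi,-.1745,np.pi+.066])
```

```text
tool [459.7  14.1  40.9] [ 3.106  0.063 -3.068] shift cm [-0.16 -1.66  0.84] turn deg [ 2.1 -6.4  0.3] F [ 0.6  1.6 -0.1] t 3.95
tool [459.2  15.2  42.5] [ 3.103  0.068 -3.069] shift cm [-0.18 -1.78  1.  ] turn deg [ 2.2 13.9  0.6] F [-3.5  1.5 -0.9] t 4.0
```

View pics/s2.png

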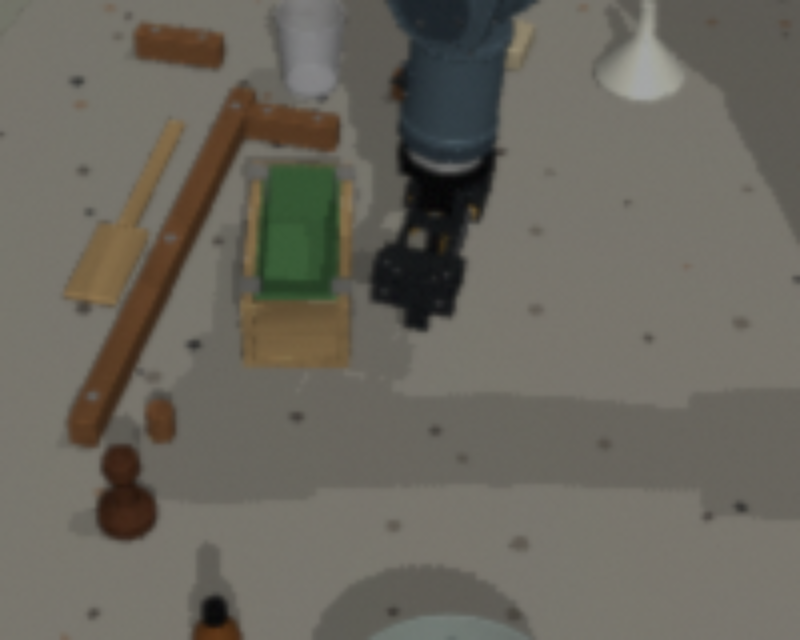

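The gripper (crop ~420,270) is on the robot side of the mold and clear of it. It stopped short of the commanded pose near the inner reach limit, so I'll move out a little and correct.

Emit:
arm_command([
  [-0.3, -2.0, -1.7, 0.3, 0, 0, 0],
  [-0.3, 0, 0, 0, 2, -5, 0],
  [-0.3, 0, 0, 0, 0, 0, 0],
])

```text
clock: 4.38
position: [482.8, -0.8, 43.9]
tool_rot: [3.139, 0.156, -3.071]
contact_force: [0.3, 0.1, -0.6]
opening: 0.651
grasp_force: 0.0
```

```bash
python3 -c "
from h import *
plan([483,-1,32,np.pi,0.1745,np.pi+.066]);print(r.observe()['joints'].round(2),r.observe()['opening'])"
```

```text
tool [482.8  -0.8  43.9] [ 3.139  0.156 -3.071] shift cm [ 0.17 -0.03  1.18] turn deg [ 0.2 -1.   0.3] F [ 0.3  0.1 -0.6] t 4.38
[-0.24  0.6   0.18  2.21 -0.49  0.21  2.02] 0.6509897901698445
```

Emit:
arm_command([
  [-0.3, 0.2, 0, 1.2, 0, 0, 0],
  [-0.3, -1, 0, 0.17, 0, -1, 0],
  [-0.3, -1, 0, 0.17, 0, 0, 0],
  [-0.3, -0.8, 0, 0.14, 0, 0, 0],
  [-0.3, -0.8, 0, 0.14, 0, 0, 0],
])

```text
clock: 5.0
position: [519.1, 0.9, 31.3]
tool_rot: [3.139, 0.172, -3.071]
contact_force: [-4.9, 1.1, 3.0]
opening: 0.645
grasp_force: 2.2
```

```bash
python3 -c "
from h import *
plan([580.7,5.5,32,np.pi,0.1745,np.pi+.066])"
```

```text
tool [519.1   0.9  31.3] [ 3.139  0.172 -3.071] shift cm [-6.1   0.02  0.99] turn deg [ 0.2 -0.1  0.3] F [-4.9  1.1  3. ] t 5.0
```

Emit:
arm_command([
  [-0.3, -0.9, 0, 0.15, 0, 0, 0],
  [-0.3, -0.9, 0, 0.15, 0, 0, 0],
  [-0.3, -0.9, 0, 0.15, 0, 0, 0],
  [-0.3, -0.9, 0, 0.15, 0, 0, 0],
  [-0.3, -0.9, 0, 0.15, 0, 0, 0],
])

```text
clock: 5.62
position: [566.1, 3.3, 31.9]
tool_rot: [3.141, 0.175, -3.072]
contact_force: [-3.2, -1.2, -0.9]
opening: 0.65
grasp_force: 1.6
```

Run:
```python
from h import *
plan([580.7,5.5,32,np.pi,0.1745,np.pi+.066])
p=r.read_camera('top');cv2.imwrite('pics/t3.png',cv2.resize(p['frame'][120:250,170:360],None,fx=4,fy=4,interpolation=cv2.INTER_CUBIC))
```

```text
tool [566.1   3.3  31.9] [ 3.141  0.175 -3.072] shift cm [-1.45  0.12  0.25] turn deg [0.1 0.  0.2] F [-3.2 -1.2 -0.9] t 5.62
```

View pics/t3.png

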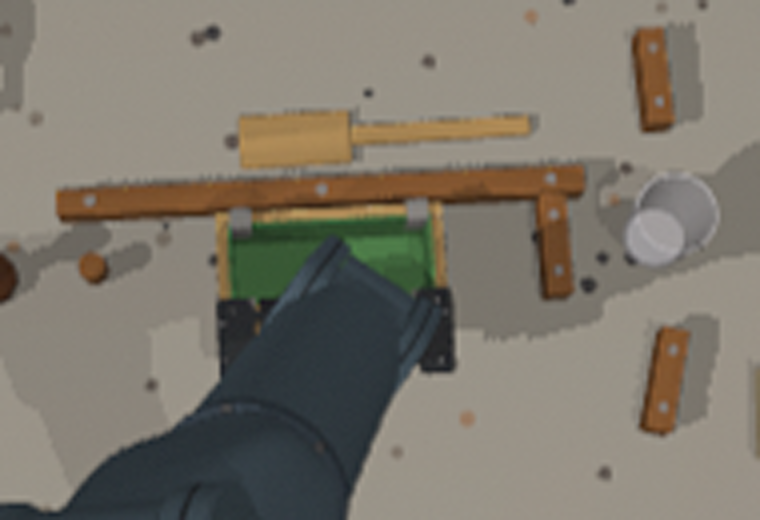

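The mold now lies parallel to the fence (rim from crop x 218 to 443), with both fingers on its near wall and about 14 mm left to go.

Emit:
arm_command([
  [-0.3, -0.6, 0, 0.1, 0, 0, 0],
  [-0.3, -0.5, 0, 0.08, 0, 0, 0],
  [-0.3, -0.2, 0, 0.03, 0, 0, 0],
])

```text
clock: 6.05
position: [578.9, 4.0, 32.2]
tool_rot: [3.141, 0.175, -3.073]
contact_force: [-3.5, -0.6, -0.9]
opening: 0.65
grasp_force: 1.9
```

Emit:
arm_command([
  [-0.3, -0.2, 0, 0.03, 0, 0, 0],
  [-0.3, 0, 0, 0, 0, 0, 0],
])

```text
clock: 6.3
position: [580.8, 4.3, 32.2]
tool_rot: [3.141, 0.176, -3.072]
contact_force: [-1.7, -1.0, -0.6]
opening: 0.648
grasp_force: 1.3
```

Emit:
arm_command([
  [-0.3, -0.2, 0, 0.03, 0, 0, 0],
  [-0.3, -0.2, 0, 0.03, 0, 0, 0],
])

```text
clock: 6.55
position: [582.5, 4.7, 31.9]
tool_rot: [3.139, 0.171, -3.073]
contact_force: [-13.8, -0.3, 10.0]
opening: 0.649
grasp_force: 7.0
```

Emit:
arm_command([
  [-0.3, -0.2, 0, 0.03, 0, 0, 0],
  [-0.3, 0, 0, 0, 0, 0, 0],
])

```text
clock: 6.8
position: [582.6, 4.7, 31.4]
tool_rot: [3.139, 0.168, -3.073]
contact_force: [-15.2, -0.4, 10.5]
opening: 0.647
grasp_force: 7.7
```

The fence contact is clear: force rises to 14 N at TCP x ≈ 582. Next I back off, rise, turn 90° and go to the mold's left end.

Emit:
arm_command([
  [-0.3, 2, 0, -0.35, 0, 0, 0],
  [-0.3, 2, 0, -0.35, 0, 0, 0],
  [-0.3, -1, 0, -6, 0, 0, 0],
  [-0.3, -1, 0, -6, 0, 0, 0],
  [0.2, 0, 0, 0, 1.7, 0, 9.8],
])

```text
clock: 7.42
position: [549.6, 1.3, 159.4]
tool_rot: [3.137, 0.187, 3.032]
contact_force: [-0.1, 0.5, -0.9]
opening: 0.56
grasp_force: 0.0
```

Emit:
arm_command([
  [0.2, 0, 3, 0, 1.7, 0, 9.8],
  [0.2, 0, 3, 0, 1.7, 0, 9.8],
  [0.2, 0, 3, 0, 1.7, 0, 9.8],
  [0.2, 0, 3, 0, 1.7, 0, 9.8],
  [0.2, 0, 3, 0, 1.7, 0, 9.8],
])

```text
clock: 8.05
position: [610.0, 135.4, 155.0]
tool_rot: [3.135, 0.174, 2.166]
contact_force: [0.5, 0.6, 0.5]
opening: 0.402
grasp_force: 0.0
```

Emit:
arm_command([
  [0.2, 0, 0, 0, 1.7, 0, 9.8],
  [0.2, 0, 0, 0, 1.7, 0, 9.8],
  [0.2, 0, 0, 0, 1.7, 0, 9.8],
  [0.2, 0, 0, 0, 0, 0, 0],
])

```text
clock: 8.55
position: [609.8, 133.5, 154.5]
tool_rot: [3.136, 0.172, 1.651]
contact_force: [-0.6, -0.6, 0.4]
opening: 0.399
grasp_force: 0.0
```

Run:
```python
from h import *
R=Ro.from_euler('z',np.pi/2+.066)*Ro.from_euler('x',np.pi)*Ro.from_euler('y',-10,degrees=True)
e=R.as_euler('xyz');print(e)
plan([626.4,148.8,130,*e]);print(r.observe()['joints'].round(2),r.observe()['opening'])
```

```text
[3.14159265 0.17453293 1.63679633]
tool [609.8 133.5 154.5] [3.136 0.172 1.651] shift cm [1.79 1.76 2.18] turn deg [ 0.5 -0.2  0.8] F [-0.6 -0.6  0.4] t 8.55
[-1.06  0.97  1.14  1.71 -0.8   1.06  0.38] 0.399065856044778
```

Emit:
arm_command([
  [0.2, 1.8, 1.8, 2.2, 0.5, 0, 0.8],
  [0.2, 0.6, 0, 3.5, 0, 0, 0],
  [0.2, 0.6, 0, 3.5, 0, 0, 0],
  [0.2, 0, 0, 0, 0, 0, 0],
])

```text
clock: 9.05
position: [624.0, 148.3, 56.8]
tool_rot: [-3.136, 0.171, 1.638]
contact_force: [-0.1, -0.3, 0.3]
opening: 0.404
grasp_force: 0.0
```

Run:
```python
from h import *
plan([626.4,148.8,32,3.1416,.1745,1.6368]);print(r.observe()['joints'].round(2))
p=r.read_camera('side');cv2.imwrite('pics/s4.png',cv2.resize(p['frame'][120:280,180:380],None,fx=4,fy=4))
```

```text
tool [624.  148.3  56.8] [-3.136  0.171  1.638] shift cm [0.45 0.26 2.43] turn deg [-0.3 -0.2  0.1] F [-0.1 -0.3  0.3] t 9.05
[-1.    1.11  1.02  1.67 -0.9   0.97  0.37]
```

View pics/s4.png

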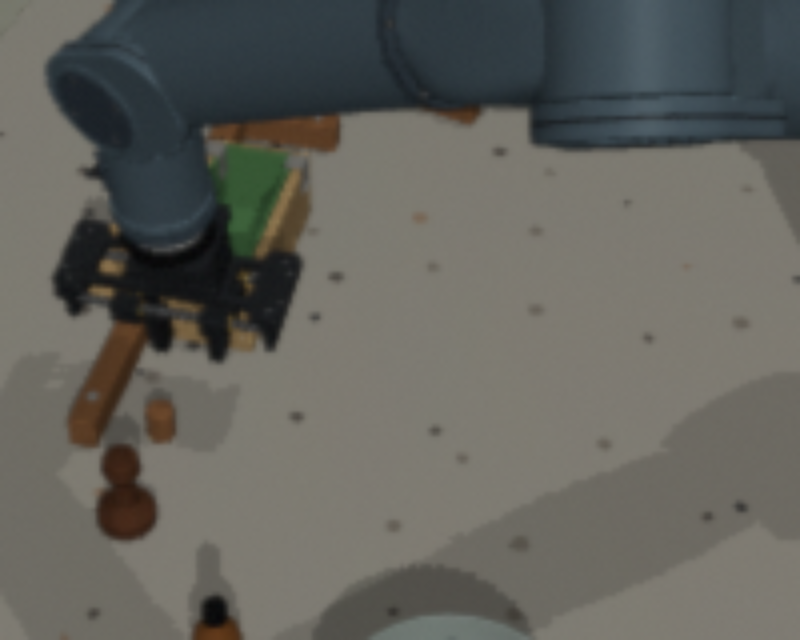

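The fingers (crop 157,330 and 215,350) stand before the mold's left end wall. They are clear of the peg (160,420) and the stamp (125,490).

Emit:
arm_command([
  [0.2, 0.4, 0.1, 2.4, 0, 0, 0],
  [0.2, -1, 0, 0.17, 0, 0, 0],
  [0.2, -1, 0, 0.17, 0, 0, 0],
  [0.2, -0.8, 0, 0.14, 0, 0, 0],
  [0.2, -0.8, 0, 0.14, 0, 0, 0],
])

```text
clock: 9.72
position: [628.8, 112.1, 34.8]
tool_rot: [-3.14, 0.168, 1.634]
contact_force: [-2.5, 7.4, 4.9]
opening: 0.396
grasp_force: 3.4
```

Run:
```python
from h import *
plan([634.7,23.1,32,3.1416,.1745,1.6368]);print(r.observe()['joints'].round(2))
```

```text
tool [628.8 112.1  34.8] [-3.14   0.168  1.634] shift cm [-8.75  0.03  1.77] turn deg [-0.1 -0.3 -0.2] F [-2.5  7.4  4.9] t 9.72
[-0.93  1.12  0.99  1.69 -0.93  0.92  0.44]
```

Emit:
arm_command([
  [0.2, -0.9, 0, 0.2, 0, 0, 0],
  [0.2, -0.9, 0, 0.18, 0, 0, 0],
  [0.2, -0.9, 0, 0.18, 0, 0, 0],
  [0.2, -0.9, 0, 0.16, 0, 0, 0],
  [0.2, -0.9, 0, 0.16, 0, 0, 0],
])

```text
clock: 10.35
position: [632.0, 67.8, 33.8]
tool_rot: [-3.14, 0.167, 1.636]
contact_force: [-1.1, 6.6, 5.1]
opening: 0.403
grasp_force: 3.1
```

Run:
```python
from h import *
plan([634.7,23.1,32,3.1416,.1745,1.6368])
p=r.read_camera('top');cv2.imwrite('pics/t5.png',cv2.resize(p['frame'][120:250,170:360],None,fx=4,fy=4,interpolation=cv2.INTER_CUBIC))
```

```text
tool [632.   67.8  33.8] [-3.14   0.167  1.636] shift cm [-4.39 -0.02  0.92] turn deg [-0.1 -0.4 -0.1] F [-1.1  6.6  5.1] t 10.35
```

View pics/t5.png

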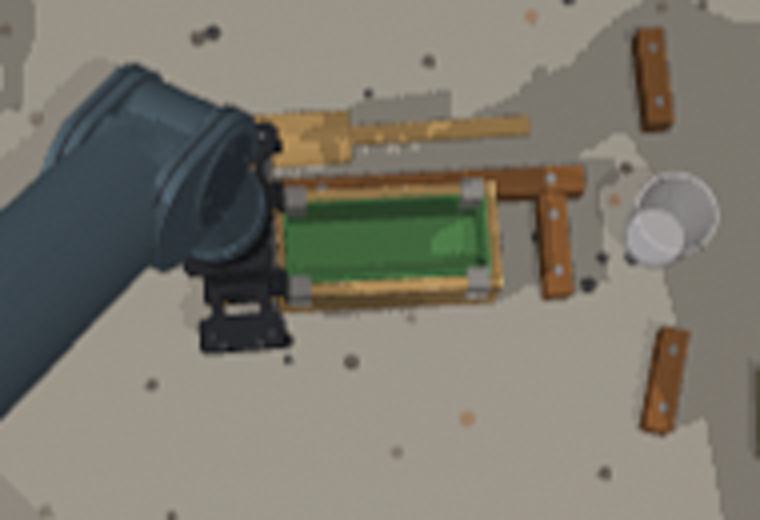

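The mold is sliding along the fence, with its right end at crop x≈500 and the stop face at ≈540. It stays parallel, so I'll keep pushing.

Emit:
arm_command([
  [0.2, -0.8, 0, 0.17, 0, 0, 0],
  [0.2, -0.8, 0, 0.17, 0, 0, 0],
  [0.2, -0.8, 0, 0.17, 0, 0, 0],
  [0.2, -0.6, 0, 0.1, 0, 0, 0],
  [0.2, -0.5, 0, 0.08, 0, 0, 0],
])

```text
clock: 11.02
position: [634.1, 31.5, 32.7]
tool_rot: [-3.14, 0.169, 1.635]
contact_force: [-0.3, 5.3, 2.9]
opening: 0.402
grasp_force: 2.7
```

Emit:
arm_command([
  [0.2, -0.4, 0, 0.06, 0, 0, 0],
  [0.2, -0.2, 0, 0.04, 0, 0, 0],
])

```text
clock: 11.28
position: [634.3, 25.7, 32.6]
tool_rot: [-3.139, 0.168, 1.635]
contact_force: [-1.5, 8.9, 5.2]
opening: 0.401
grasp_force: 4.6
```

Emit:
arm_command([
  [0.2, -0.2, 0, 0.04, 0, 0, 0],
  [0.2, 0, 0, 0, 0, 0, 0],
])

```text
clock: 11.52
position: [634.4, 25.6, 32.5]
tool_rot: [-3.139, 0.165, 1.636]
contact_force: [-2.2, 11.1, 7.5]
opening: 0.396
grasp_force: 5.4
```

Emit:
arm_command([
  [0.2, -0.2, 0, 0.03, 0, 0, 0],
  [0.2, -0.2, 0, 0.03, 0, 0, 0],
])

```text
clock: 11.78
position: [634.5, 25.2, 32.4]
tool_rot: [-3.138, 0.16, 1.638]
contact_force: [-5.5, 22.2, 16.2]
opening: 0.399
grasp_force: 11.2
```

The stop contact is firm: the position stalls and force reaches 22 N. Now I back off and return to the long side for a final nudge against the fence.

Emit:
arm_command([
  [0.2, 2, 0, -0.35, 0, 0, 0],
  [0.2, 2, 0, -0.35, 0, 0, 0],
  [0.2, -1, 0, -6, 0, 0, 0],
  [0.2, -1, 0, -6, 0, 0, 0],
  [0.2, 0, 0, 0, -1.7, 0, -9.8],
])

```text
clock: 12.4
position: [634.8, 58.6, 158.7]
tool_rot: [3.137, 0.174, 1.81]
contact_force: [-0.7, -0.7, -0.2]
opening: 0.398
grasp_force: 0.0
```

Emit:
arm_command([
  [-0.3, 0, -3, 0, -1.7, 0, -9.8],
  [-0.3, 0, -3, 0, -1.7, 0, -9.8],
  [-0.3, 0, -3, 0, -1.7, 0, -9.8],
  [-0.3, 0, -3, 0, -1.7, 0, -9.8],
  [-0.3, 0, -3, 0, -1.7, 0, -9.8],
])

```text
clock: 13.02
position: [509.4, -21.2, 154.3]
tool_rot: [-3.14, 0.169, 2.682]
contact_force: [-0.7, -1.2, -0.4]
opening: 0.649
grasp_force: 0.0
```

Emit:
arm_command([
  [-0.3, 0, -3, 0, -1.7, 0, -9.8],
  [-0.3, 0, -3, 0, -1.7, 0, -9.8],
  [-0.3, 0, 0, 0, -1.7, 0, -9.8],
  [-0.3, 0, 0, 0, 0, 0, 0],
])

```text
clock: 13.52
position: [488.1, -77.5, 154.6]
tool_rot: [3.14, 0.169, -3.091]
contact_force: [0.9, 0.0, -0.5]
opening: 0.646
grasp_force: 0.0
```

Run:
```python
from h import *
plan([554.8,-87.5,100,np.pi,.1745,np.pi+.066]);print(r.observe()['joints'].round(2))
```

```text
tool [488.1 -77.5 154.6] [ 3.14   0.169 -3.091] shift cm [-5.59 -1.34  6.5 ] turn deg [-0.1 -0.3 -0.9] F [ 0.9  0.  -0.5] t 13.53
[-0.43  0.42  0.63  2.18 -0.59  0.52  2.25]
```

Emit:
arm_command([
  [-0.3, -2.6, -1.3, 3.2, 0, -0.3, -0.9],
  [-0.3, -2.6, 0, 3.3, 0, 0, 0],
  [-0.3, 0.6, 0, 3.3, 0, 0, 0],
  [-0.3, 0.6, 0, 3.4, 0, 0, 0],
  [-0.3, 0, 0, 0, 0, 0, 0],
])

```text
clock: 14.15
position: [549.3, -84.8, 28.9]
tool_rot: [-3.141, 0.169, -3.074]
contact_force: [0.3, -0.1, 0.1]
opening: 0.65
grasp_force: 0.0
```

Run:
```python
from h import *
plan([588.5,-85.5,32,np.pi,.1745,np.pi+.066])
```

```text
tool [549.3 -84.8  28.9] [-3.141  0.169 -3.074] shift cm [-3.91 -0.33  0.35] turn deg [-0.  -0.3  0.1] F [ 0.3 -0.1  0.1] t 14.15
```

Emit:
arm_command([
  [-0.3, -1.2, -0.2, 0, 0, 0, 0],
  [-0.3, -1.2, 0, 0, 0, 0, 0],
  [-0.3, -0.8, 0, 0.12, 0, 0, 0],
  [-0.3, -0.4, 0, 0.07, 0, 0, 0],
])

```text
clock: 14.65
position: [587.6, -84.9, 36.2]
tool_rot: [-3.14, 0.175, -3.071]
contact_force: [-5.6, -0.4, 3.3]
opening: 0.65
grasp_force: 2.7
```

Emit:
arm_command([
  [-0.3, -0.3, 0, 0.05, 0, 0, 0],
  [-0.3, -0.2, 0, 0.03, 0, 0, 0],
])

```text
clock: 14.9
position: [588.3, -85.0, 34.8]
tool_rot: [3.141, 0.168, -3.073]
contact_force: [-13.2, -0.1, 8.8]
opening: 0.652
grasp_force: 6.7
```

Emit:
arm_command([
  [-0.3, 2, 0, -0.35, 0, 0, 0],
  [-0.3, 2, 0, -0.35, 0, 0, 0],
  [-0.3, 3, 0, -4, 0, 0, 0],
  [-0.3, 3, 0, -4, 0, 0, 0],
  [-0.3, 0, 5, -3, 0, 0, 0],
])

```text
clock: 15.52
position: [468.5, -49.1, 133.5]
tool_rot: [-3.139, 0.174, -3.082]
contact_force: [1.3, 0.8, 0.4]
opening: 0.647
grasp_force: 0.0
```

Emit:
arm_command([
  [-0.3, 0, 6, 0, 0, 0, 0],
  [-0.3, 0, 6, 0, 0, 0, 0],
  [-0.3, 0, 6, 0, 0, 0, 0],
  [-0.3, 0, 6, 0, 0, 0, 0],
  [-0.3, 0, 0, 0, 0, 0, 0],
])

```text
clock: 16.15
position: [452.9, 200.4, 131.8]
tool_rot: [-3.141, 0.175, -3.061]
contact_force: [-0.6, -1.2, 0.1]
opening: 0.651
grasp_force: 0.0
```

Run:
```python
from h import *
p=r.read_camera('top');a=cv2.resize(p['frame'][145:220,220:320],None,fx=7,fy=7,interpolation=cv2.INTER_CUBIC)
q=r.read_camera('side');b=cv2.resize(q['frame'][130:210,200:300],None,fx=7,fy=7,interpolation=cv2.INTER_CUBIC)
cv2.imwrite('pics/t6.png',a);cv2.imwrite('pics/s6.png',b)
for t in ['bowl','funnel','soap','stamp','oil','beaker','paddle','mold']:
    for P in (p,q):
        for d in r.find_in(P,t)[:1]: print(t,round(d['confidence'],2),np.round(world(P,d['xyz'])))
```

```text
bowl 0.58 [321. 471.  30.]
bowl 0.59 [320. 425.  36.]
funnel 0.88 [ 352. -386.   25.]
funnel 0.78 [ 349. -377.   22.]
soap 0.65 [ 502. -388.   27.]
stamp 0.45 [609. 290.  21.]
stamp 0.57 [617. 313.  23.]
oil 0.7 [495. 410.  56.]
oil 0.66 [319. 422.  35.]
beaker 0.97 [ 677. -286.   45.]
beaker 0.63 [ 655. -263.   59.]
paddle 0.95 [755.   6.  11.]
paddle 0.83 [751.  15.  11.]
mold 0.91 [654. -89.  39.]
mold 0.59 [650. -70.  50.]
```

View pics/t6.png

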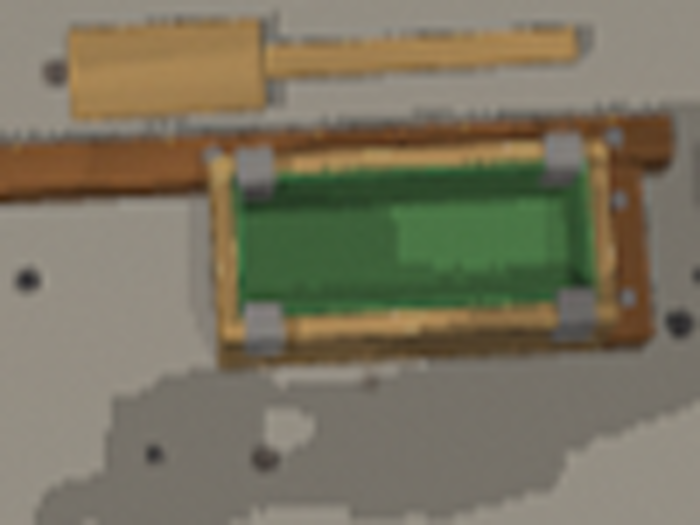

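View pics/s6.png

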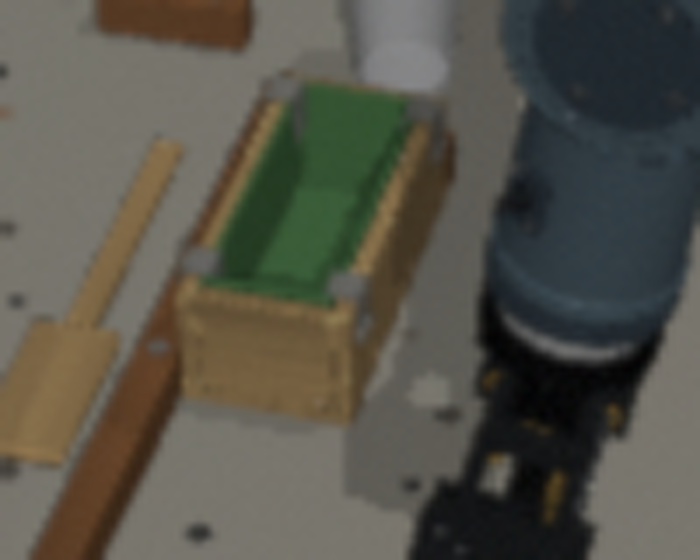

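The mold's long side lies along the fence: top crop rim (210,160)–(605,143) is parallel to the fence. Its right end is against the stop at x≈610–650, the gripper is clear and nothing else has moved.

```bash
python3 -c "
from h import *
print(r.finish_job())"
```

```text
the job is handed in; nothing more can be done
None
```

I pushed the mold flat against the fence and its end up against the square stop block, confirmed by the contact forces and the final pictures, and handed the job in at about 16 s; no verdict came back.

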